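# Press the carousel's vial plugs home in one pass

### The job

Before the run, seat the six rubber plugs of the vial carousel: start at the plug nearest the steel index post and follow the arc to the far end, gently pressing each plug fully home with the fingertips, one after the other, in one pass that stays low over the carousel until the last plug is home. Do not grip, lift or shift the carousel, and leave the vial, stopper and beaker beside it alone.

Things in the scene. Friction and masses are not known exactly. Their poses are not given: they have to be found in the camera images.
- carousel: vial carousel standing loose on the bench, about 2.5 kg: two round grey plates on a hub, the upper 200 mm across, its top (deck) 50 mm above the bench. Origin: centre of the underside, z up. Six round dark plugs stand on a 75 mm radius circle at 0, 36, .. 180 degrees counter-clockwise from its own +x. Hub cover 6 mm high in the middle; three empty places are flat 11 mm dark discs
- index_post (a point): top centre of the steel index post, 16 mm wide, 37 mm above the deck, fixed on the deck on the plugs' circle, 46 mm before the first plug
- plug_1_top (a point): centre of the flat top of the first plug counted from the index post: a rubber disc 20 mm across and 8 mm high with a bevelled rim, 46 mm from its neighbours
- plug_1 (a joint): how far the first plug is pressed down, m: 0 = standing 6 mm proud of the deck (top 64 mm above the bench), 0.006 = fully home on the deck (top 58 mm above the bench, rigid stop). Friction resists with about 3 N and it stays where it is left; starts at 0 to 0.001
- plug_2_top (a point): centre of the flat top of the second plug counted from the index post: a rubber disc 20 mm across and 8 mm high with a bevelled rim, 46 mm from its neighbours
- plug_2 (a joint): how far the second plug is pressed down, m: 0 = standing 6 mm proud of the deck (top 64 mm above the bench), 0.006 = fully home on the deck (top 58 mm above the bench, rigid stop). Friction resists with about 3 N and it stays where it is left; starts at 0 to 0.001
- plug_3_top (a point): centre of the flat top of the third plug counted from the index post: a rubber disc 20 mm across and 8 mm high with a bevelled rim, 46 mm from its neighbours
- plug_3 (a joint): how far the third plug is pressed down, m: 0 = standing 6 mm proud of the deck (top 64 mm above the bench), 0.006 = fully home on the deck (top 58 mm above the bench, rigid stop). Friction resists with about 3 N and it stays where it is left; starts at 0 to 0.001
- plug_4_top (a point): centre of the flat top of the fourth plug counted from the index post: a rubber disc 20 mm across and 8 mm high with a bevelled rim, 46 mm from its neighbours
- plug_4 (a joint): how far the fourth plug is pressed down, m: 0 = standing 6 mm proud of the deck (top 64 mm above the bench), 0.006 = fully home on the deck (top 58 mm above the bench, rigid stop). Friction resists with about 3 N and it stays where it is left; starts at 0 to 0.001
- plug_5_top (a point): centre of the flat top of the fifth plug counted from the index post: a rubber disc 20 mm across and 8 mm high with a bevelled rim, 46 mm from its neighbours
- plug_5 (a joint): how far the fifth plug is pressed down, m: 0 = standing 6 mm proud of the deck (top 64 mm above the bench), 0.006 = fully home on the deck (top 58 mm above the bench, rigid stop). Friction resists with about 3 N and it stays where it is left; starts at 0 to 0.001
- plug_6_top (a point): centre of the flat top of the sixth (last) plug counted from the index post: a rubber disc 20 mm across and 8 mm high with a bevelled rim, 46 mm from its neighbours
- plug_6 (a joint): how far the sixth (last) plug is pressed down, m: 0 = standing 6 mm proud of the deck (top 64 mm above the bench), 0.006 = fully home on the deck (top 58 mm above the bench, rigid stop). Friction resists with about 3 N and it stays where it is left; starts at 0 to 0.001
- vial: bystander: loose capped glass vial, 20 mm across, 53 mm high, standing beside the carousel; origin at the centre of its foot
- rubber_stopper: bystander: loose tapered rubber stopper, 30 mm across, 28 mm high, on the bench beside the carousel; origin at the centre of its underside
- small_beaker: bystander: loose empty glass beaker, 50 x 56 mm, 66 mm high, standing beside the carousel; origin at the centre of its underside

How it is judged:
By the outcome, as a careful person would: the job done as asked, in the order asked, and still so for the second after the job is handed in, with the robot touching nothing.
It also fails if it takes over 58 s, if anything falls off the work surface, if the arm or the gripper's body presses on something with over 40 N, if the wrist force passes 120 N, or if a joint passes its speed limit or range.

### The arm

A 6-joint arm with a two-finger parallel gripper is mounted at the origin on a cart in front of the work surface, level with it; the furniture and walls round the work are solid. World frame = base frame: x ahead of the robot, y to its left, z up, the work surface at z = 0. Lengths are in mm, angles in degrees, forces in N, time in s.
With the tool pointing down it reaches from about 300 to 850 mm from the base axis. Payload 4.2 kg.
Tool frame: the origin (TCP) lies on the centre line of the jaws, within the pads' length; the fingertips stand 14 mm ahead of it and the grasp point (between the pads) lies 5 mm behind it (env.finger_overhang is the z of the fingertips in the tool frame, in mm); z points along the fingers, y is the line along which they close (so a half turn about z gives the same grasp; the last joint's range is limited). The gripper opens to 91 mm and grips with 3 to 60 N. Pads are 32 mm wide; open, the fingers measure 118 mm over their backs; the gripper's body (76 mm by 178 mm) begins 60 mm behind the grasp point.
Start: joints at [-69.328, 18.312, 89.639, -0, 72.044, -1.146], TCP at [213.71, -533.825, 227.976] pointing down, gripper open.
Joint ranges: [-177.97, 177.97], [-48.28, 115.42], [12.27, 149.76], [-77.06, 257.06], [2.81, 150.46], [-146.56, 146.56]. Speed limits (degrees/s): [147.25, 147.25, 180, 180, 180, 180].

### API

Orientations are given as [roll, pitch, yaw] about the fixed x, y, z axes, in that order (R = Rz(yaw) Ry(pitch) Rx(roll)).
In Python, from workcell import sensors, viewer, env gives the robot as it stands. The module is installed in compiled form; this text tells all that it offers.
- The arm moves only by the tool step_arm, never from a script. Its argument "plan" is one flat list of numbers, 6 for each row, row after row: the shift along the tool's x, y, z in cm, then the turn, a rotation vector about the tool's x, y, z in rad. In form: [x, y, z, wx, wy, wz, x, y, z, wx, wy, wz, ...]. A call has 1 to 5 rows; each row shifts and turns the commanded pose from where the row before left it, along the tool's axes as they then stand; what a row does not reach is not made up. A row lasts 1/12 s, in which the tool goes at most 41.7 mm and 7.16 degrees, less where a joint would pass 70% of its speed; a pose out of reach is approached as far as the arm can. A call is refused whole if a number of a shift passes 4.17 or a number of a turn 0.125, either way. A call with a gripper value outside its range is refused whole. "hand" is the finger opening in cm, from 0 to 9.12, set as the call begins (left out, the last holds). The fingers move at their own pace and stop on an object; "newtons" is the grip in N (left out, the last holds). Time passes only in rows, so rows that do not move let the fingers close. It gives the time, the measured TCP pose, the force, the opening and the grip force at its end, in the units of the state.
- sensors.state(): the state, without advancing time (a new reading comes with each control period).
- viewer.grab_frame(name): name is "side" or "top"; returns a dict with "img" (480x640x3 uint8, red, green, blue), "fx", "fy", "cx", "cy" (pixels), "position" and "attitude" of the camera in the world. Camera axes: x right, y down, z forward; pixel columns grow to the right and rows downward; lengths in mm; the calibration is good to about 2 mm. A picture is of the moment at which its call begins. There is no depth.
- env.job_done(): hands the job in; it is judged then, once.
Trained networks look in a picture, given as the dict that the camera call returned (one of the last four; its "shot" number tells which), for a name from the list of things; names that differ only in an ending like _2 or _b are one class to them, and where a whole thing is asked for, a point or a joint stands for the part that bears it (a point fixed in the world has none). Each returns a list of dicts, best first, with "score" (0 to 1); they miss things now and then, are a little off and sometimes report something else, mostly with a low value. They report only what shows in the picture. A call takes as long as a camera call.
- viewer.boxes_of(name, picture): "location" ([column, row] in pixels, amid what is visible of it).
- viewer.pinpoint(name, picture): "location" ([column, row] in pixels: a listed point, or the origin of a listed thing).
The state is a dict: "time_s": time; "qpos": joint angles; "qvel": joint speeds; "effort": joint torques, N m; "ee_pos": TCP position; "ee_rot": TCP orientation; "force": force on the tool from outside, world axes, zero at the start; "torque": the same for the moment, N m; "gripper_width": finger opening in mm; "gripper_force": force on a finger pad.
Only numpy, scipy, OpenCV 4.12 (cv2) and the standard library are available. Lean on these libraries where they do the work, as an engineer would, in place of code of your own. Each camera call takes 0.05 s, during which the arm holds its last target. There are 200 camera calls.

## Working session

There is one attempt and no reset: what is moved stays moved. The work goes in short steps, Python scripts to look and compute and a tool call to move; the robot and the scene stay as the last step left them, time stands still between calls to the robot, and variables do not carry over. Pictures are saved under pics/ and viewed, at most 10 in all, crops included, and the job is handed in when it is done.

Besides the shell and the picture viewer there is one more tool, called after "Call:" as a command line: name --argument value ..., lists and objects as JSON in quotes. step_arm: Moves the arm, as the interface text tells. Its arguments: {"type":"object","properties":{"plan":{"type":"array","items":{"type":"number"}},"hand":{"type":"number"},"newtons":{"type":"number"}},"required":["plan"]}

```bash
mkdir -p pics; cat > h.py <<'E'
import numpy as np, cv2
from scipy.spatial.transform import Rotation as R
from workcell import sensors, viewer, env
def ray(f,p):
    a=np.array(f["attitude"]); M=R.from_euler('xyz',a,degrees=True).as_matrix() if a.shape==(3,) else a
    d=M@np.array([(p[0]-f["cx"])/f["fx"],(p[1]-f["cy"])/f["fy"],1]); return np.array(f["position"]),d
def at(f,p,z):
    o,d=ray(f,p); return o+d*(z-o[2])/d[2]
E
python3 - <<'E'
from h import *
s=sensors.state(); print(s, env.finger_overhang)
for n in ("top","side"):
    f=viewer.grab_frame(n); cv2.imwrite(f"pics/{n}0.png",f["img"][:,:,::-1]); print(n,f["position"],f["attitude"],f["fx"])
    for t,z in (("index_post",87),("plug_1_top",63.5),("carousel",0),("vial",0),("rubber_stopper",0),("small_beaker",0)):
        for r in viewer.pinpoint(t,f)[:8]: print(t,round(r["score"],2),np.round(r["location"],1),at(f,r["location"],z).round(1))
E
```

```text
{'time_s': 0.0, 'qpos': array([-6.93270230e+01,  1.83523401e+01,  8.97063345e+01, -2.73956434e-03,
        7.20432278e+01, -1.14574368e+00]), 'qvel': array([ 0.07630732, -0.00262372, -0.05774669,  0.10374131, -0.07438338,
        0.05389007]), 'effort': array([ 2.00866552e-04, -4.12466455e+01, -2.31970453e+01,  7.28727831e-02,
        4.57309652e-02, -1.70230164e-04]), 'ee_pos': array([ 213.53133159, -533.36795919,  227.1137338 ]), 'ee_rot': array([-1.79898066e+02,  5.66486000e-04,  2.18195681e+01]), 'force': array([-0.06549108, -0.38848388, -0.44557429]), 'torque': array([ 0.00539684, -0.02205474,  0.02085229]), 'gripper_force': 0.0, 'gripper_width': 91.4937140545677} 14.0
top [367.32427487 116.05029781 896.91472331] [-1.66565229e+02  1.07898006e-01 -8.30412633e+01] 489.4212363446187
index_post 0.56 [394.2 230.4] [591.8  21.2  87. ]
plug_1_top 0.55 [378.3 211.7] [629.1  49.5  63.5]
plug_1_top 0.31 [404.8 311.1] [459.8 -11.6  63.5]
carousel 0.88 [347.2 254.8] [558.3  94.2   0. ]
vial 0.42 [289.7 300.7] [460.3 189.3   0. ]
rubber_stopper 0.8 [291.3 210.1] [632.1 209.9  -0. ]
small_beaker 0.56 [402.7 313.9] [461.4 -18.    0. ]
side [178.00478424 805.84720617 570.29804749] [-121.04094496   -1.09494889 -148.94891105] 616.6794633738288
index_post 0.8 [337.4 223.6] [588.1  23.1  87. ]
plug_1_top 0.54 [305.4 232.9] [637.2  42.2  63.5]
carousel 0.57 [327.  291.5] [566.1  90.1   0. ]
vial 0.94 [353.1 347.6] [466.3 190.1   0. ]
rubber_stopper 0.81 [245.6 314. ] [640.9 208.3   0. ]
rubber_stopper 0.38 [289.5 245.6] [694.6   1.7   0. ]
small_beaker 0.68 [410.5 277.2] [468.9 -21.4   0. ]
```

```bash
python3 - <<'E'
import cv2
a=cv2.imread("pics/top0.png")[150:350,250:450]; b=cv2.imread("pics/side0.png")[180:380,210:450]
cv2.imwrite("pics/tc.png",cv2.resize(a,(600,600),interpolation=cv2.INTER_CUBIC)); cv2.imwrite("pics/sc.png",cv2.resize(b,(720,600),interpolation=cv2.INTER_CUBIC))
E
```

```text
(no output)
```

View pics/tc.png

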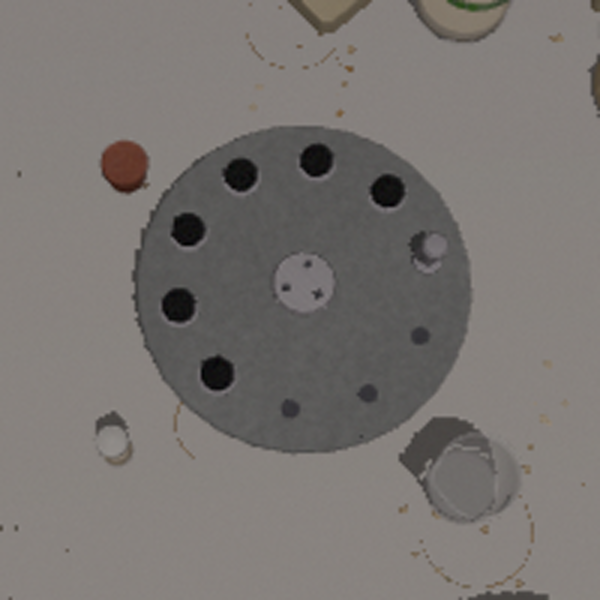

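View pics/sc.png

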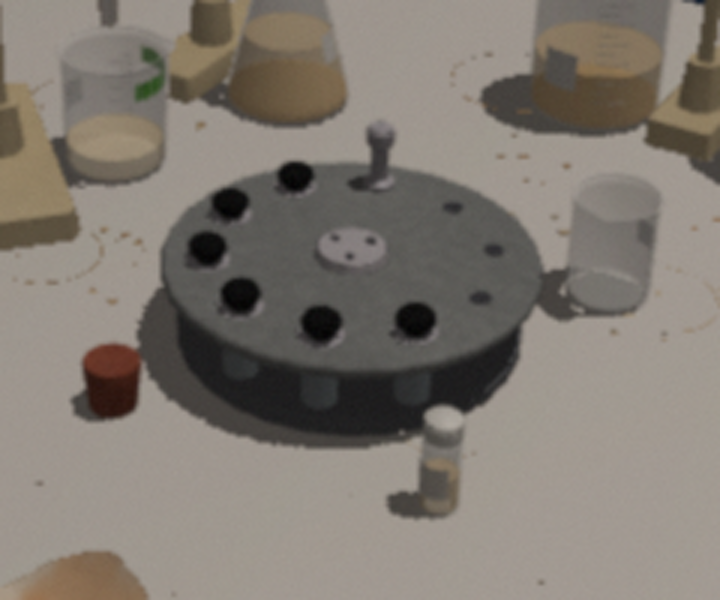

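View pics/side0.png

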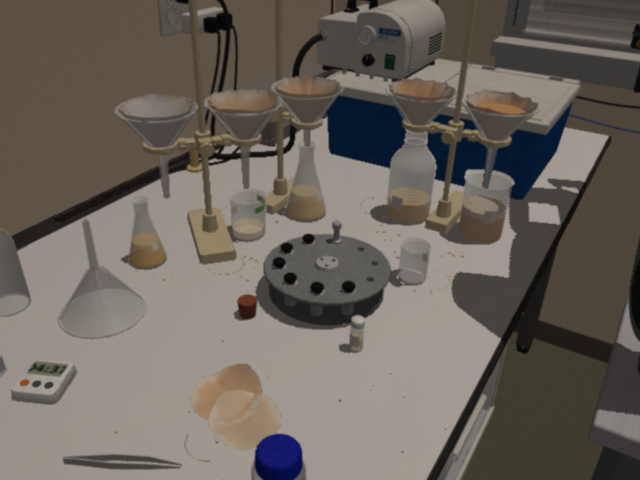

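Top crop (3x, offset 250,150): index post at about (434,245), plugs follow counter-clockwise at (388,191), (316,160), (241,175), (188,230), (178,305) and (217,373). Beaker is lower right, vial lower left, stopper upper left. Next I'll fit the ring and check the tall background items.

```bash
cat > fit.py <<'E'
from h import *
from scipy.optimize import least_squares
guess={"top":[(388,191),(316,160),(241,175),(188,230),(178,305),(217,373)],"side":[(295,177),(230,204),(207,248),(241,296),(321,324),(416,321)]}
W={}
for n,off in (("top",(250,150)),("side",(210,180))):
    f=viewer.grab_frame(n); g=f["img"].max(2); l=[]
    for p in guess[n]:
        c=np.array(p)/3+off; x0,y0=(c-9).round().astype(int)
        m=np.clip(55.-g[y0:y0+19,x0:x0+19],0,30); yy,xx=np.mgrid[0:19,0:19]
        q=np.array([(m*xx).sum(),(m*yy).sum()])/m.sum()+[x0,y0]
        l.append(at(f,q,60.)[:2])   # mid height of the standing disc
    W[n]=np.array(l)
def model(v): 
    a=v[2]+np.radians(36)*np.arange(6); return np.c_[v[0]+75*np.cos(a),v[1]+75*np.sin(a)]
for k,P in (("top",W["top"]),("side",W["side"]),("avg",(W["top"]+W["side"])/2)):
    r=least_squares(lambda v:(model(v)-P).ravel(),[560,93,-.6]); print(k,r.x.round(3),np.abs(r.fun).max().round(2)); print(model(r.x).round(1).tolist())
E
python3 fit.py
```

```text
top [566.735  91.756  -0.625] 0.5
[[627.6, 47.9], [641.7, 92.0], [627.2, 136.1], [589.6, 163.2], [543.3, 163.0], [505.9, 135.6]]
side [566.571  93.882  -0.623] 0.62
[[627.5, 50.1], [641.6, 94.3], [627.0, 138.3], [589.3, 165.3], [543.0, 165.1], [505.6, 137.6]]
avg [566.653  92.819  -0.624] 0.45
[[627.5, 49.0], [641.7, 93.2], [627.1, 137.2], [589.5, 164.3], [543.1, 164.0], [505.8, 136.6]]
```

View pics/top0.png

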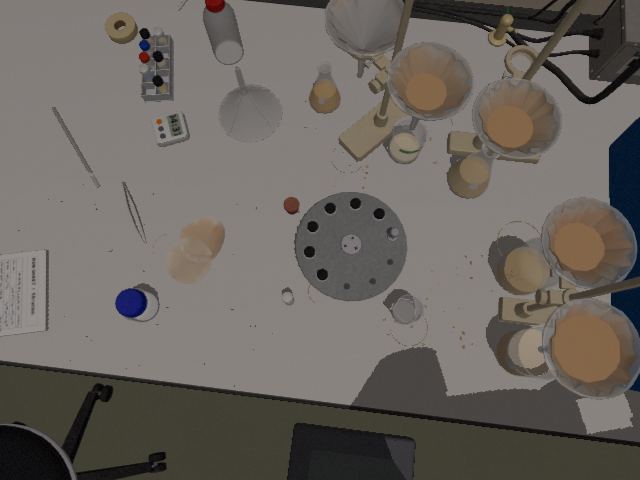

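```bash
python3 - <<'E'
from h import *
t=viewer.grab_frame("top"); s=viewer.grab_frame("side")
def tri(a,b):
    o1,d1=ray(t,a);o2,d2=ray(s,b);A=np.c_[d1,-d2];u=np.linalg.lstsq(A,o2-o1,rcond=None)[0]
    p,q=o1+u[0]*d1,o2+u[1]*d2; return ((p+q)/2).round(),round(np.linalg.norm(p-q))
for n,a,b in (("fA",(430,82),(245,103)),("fA2",(430,82),(308,93)),("fB",(516,118),(308,93)),("fC",(588,243),(421,95)),("fD",(592,348),(501,105)),("f0",(365,22),(157,110)),
  ("clampA",(380,75),(160,143)),("clampA2",(380,75),(203,140)),("clampC",(553,297),(450,130))): print(n,*tri(a,b))
for n,p in (("baseA front",(357,158)),("baseA rod",(380,120)),("beakerA",(405,148)),("flaskB",(470,175)),("bottleC",(525,270)),("beakerD",(527,350)),("base C/D",(505,310)),("yellow bottle",(138,303)),("edge",(300,400)),("edge R",(600,440))): print(n,at(t,p,0).round())
E
```

```text
fA [778.   8. 249.] 0
fA2 [700.   6. 301.] 82
fB [ 738. -123.  241.] 4
fC [ 563. -227.  241.] 0
fD [ 421. -227.  249.] 1
f0 [871. 114. 248.] 3
clampA [859.  92. 176.] 60
clampA2 [812.  79. 201.] 0
clampC [ 491. -199.  199.] 2
baseA front [753.  96.   0.]
baseA rod [840.  59.   0.]
beakerA [786.   5.   0.]
flaskB [ 745. -126.    0.]
bottleC [ 569. -237.   -0.]
beakerD [ 424. -244.    0.]
base C/D [ 491. -202.    0.]
yellow bottle [423. 464.   0.]
edge [291. 148.   0.]
edge R [ 288. -372.    0.]
```

Call:
step_arm --plan '[0,-3.9,0,0,0,0,0,-3.9,0,0,0,0,0,-3.9,0,0,0,0,0,-3.9,0,0,0,0,0,-3.9,0,0,0,0]' --hand 0 --newtons 5

```text
time_s: 1.32
ee_pos: [140.5, -351.0, 227.7]
ee_rot: [-180.0, 0.0, 21.8]
force: [-0.5, -0.3, 0.6]
gripper_width: 60.8
gripper_force: 0.0
```

Call:
step_arm --plan '[0,0,0,0,0,0.095,0,0,0,0,0,0.095,0,0,0,0,0,0.095,0,0,0,0,0,0.095,0,0,0,0,0,0]'

```text
time_s: 1.73
ee_pos: [141.2, -352.7, 228.2]
ee_rot: [180.0, -0.0, -0.0]
force: [0.9, -0.7, -0.3]
gripper_width: 27.3
gripper_force: 0.0
```

Call:
step_arm --plan '[1.2,-3.7,0,0,0,0,2.0,-3.3,0,0,0,0,2.7,-2.7,0,0,0,0,2.7,-2.6,0,0,0,0,2.5,-3.0,0,0,0,0]'

```text
time_s: 2.15
ee_pos: [253.2, -198.8, 228.3]
ee_rot: [179.9, -0.1, 0.1]
force: [-0.2, -1.0, -0.0]
gripper_width: 0.5
gripper_force: 0.0
```

Call:
step_arm --plan '[2.1,-3.2,0,0,0,0,1.8,-3.4,0,0,0,0,1.5,-3.6,0,0,0,0,1.2,-3.7,0,0,0,0,0.8,-3.8,0,0,0,0]'

```text
time_s: 2.57
ee_pos: [326.9, -20.8, 228.3]
ee_rot: [180.0, -0.1, 0.2]
force: [0.2, -0.6, -0.3]
gripper_width: 0.5
gripper_force: 0.0
```

Call:
step_arm --plan '[1.5,-3.6,0,0,0,0,1.5,-3.6,0,0,0,0,3.9,0,0,0,0,0,3.9,0,0,0,0,0,3.9,0,0,0,0,0]'

```text
time_s: 2.98
ee_pos: [474.3, 51.1, 228.0]
ee_rot: [180.0, -0.0, 0.4]
force: [-0.6, -1.0, 0.7]
gripper_width: 0.4
gripper_force: 0.0
```

Call:
step_arm --plan '[3.85,0.05,0,0,0,0,3.85,0.05,0,0,0,0,3.8,0.05,0,0,0,0,3.8,0.05,0,0,0,0.005,0,0,3,0,0,0]'

```text
time_s: 3.4
ee_pos: [637.3, 47.7, 202.9]
ee_rot: [-180.0, -1.2, -0.1]
force: [1.3, -0.1, 0.5]
gripper_width: 0.3
gripper_force: 0.0
```

Call:
step_arm --plan '[0,0,3,0,0,0,0,0,3,0,0,0,0,0,2.5,0,0,0,0,0,1.5,0,0,0,0,0,0,0,0,0]'

```text
time_s: 3.82
ee_pos: [623.3, 47.4, 93.7]
ee_rot: [180.0, 0.5, -0.1]
force: [-0.2, -0.6, 0.6]
gripper_width: 0.4
gripper_force: 0.0
```

```bash
python3 - <<'E'
from h import *
s=sensors.state(); print(s["ee_pos"],s["ee_rot"],s["force"],s["qpos"].round(1))
t=viewer.grab_frame("top")["img"][180:280,290:430]; d=viewer.grab_frame("side")["img"][200:320,250:410]
a=cv2.resize(t,(560,400),interpolation=2); b=cv2.resize(d,(533,400),interpolation=2)
o=cv2.resize(np.hstack([a,b]),(800,293)); cv2.imwrite("pics/p1.png",o[:,:,::-1])
E
```

```text
[623.30240596  47.42078349  93.65680091] [ 1.79965481e+02  4.89174789e-01 -1.11767038e-01] [-0.23713746 -0.63613618  0.58943053] [ 3.3 29.1 92.9 -0.  58.5 93.4]
```

View pics/p1.png

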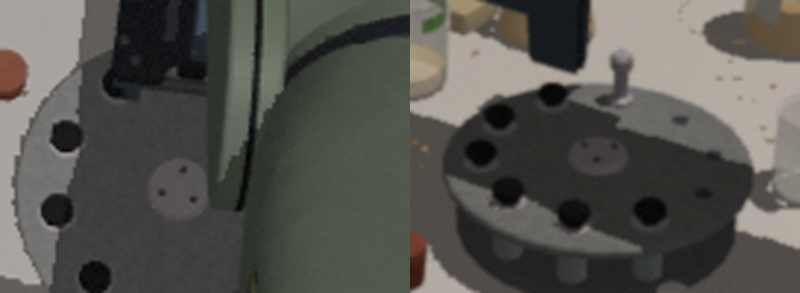

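Side crop: the fingertips hang just above plug 1 (crop ~(552,95)), clear of the post at (620,70), and the ring hasn't moved. I'll let it settle and read the pose.

Call:
step_arm --plan '[0,0,0.4,0,0,0,0,0,0,0,0,0,0,0,0,0,0,0]'

```text
time_s: 4.17
ee_pos: [626.5, 47.6, 95.1]
ee_rot: [-180.0, -0.1, -0.2]
force: [-0.0, 0.3, -0.3]
gripper_width: 0.1
gripper_force: 0.0
```

Call:
step_arm --plan '[0.1,-0.14,0.8,0,0,0.003,0,0,0.7,0,0,0,0,0,0.3,0,0,0,0,0,0.2,0,0,0,0,0,0,0,0,0]'

```text
time_s: 4.58
ee_pos: [626.8, 49.0, 73.5]
ee_rot: [180.0, 0.0, -0.4]
force: [-0.4, 0.6, -0.5]
gripper_width: 0.1
gripper_force: 0.0
```

Call:
step_arm --plan '[0,0,0.2,0,0,0,0,0,0.1,0,0,0,0,0,0,0,0,0]'

```text
time_s: 4.83
ee_pos: [626.9, 49.0, 72.2]
ee_rot: [180.0, -0.0, -0.4]
force: [-1.8, -0.1, 6.7]
gripper_width: 0.3
gripper_force: 3.9
```

Call:
step_arm --plan '[0,0,0.1,0,0,0,0,0,0,0,0,0]'

```text
time_s: 5.0
ee_pos: [626.9, 49.0, 72.1]
ee_rot: [180.0, -0.0, -0.4]
force: [-2.7, 0.5, 12.5]
gripper_width: 0.2
gripper_force: 6.2
```

Call:
step_arm --plan '[0,0,-1.6,0,0,0,0,0,0,0,0,0,0.74,-2.21,0,0,0,-0.007,0.74,-2.21,0,0,0,0,0,0,0,0,0,0]'

```text
time_s: 5.42
ee_pos: [643.0, 96.3, 85.3]
ee_rot: [-179.9, -0.1, 0.1]
force: [0.1, 0.8, -0.6]
gripper_width: 0.5
gripper_force: 0.0
```

Call:
step_arm --plan '[0,0,0.3,0,0,0,0,0,0.3,0,0,0]'

```text
time_s: 5.58
ee_pos: [641.4, 92.8, 79.0]
ee_rot: [180.0, 0.1, 0.0]
force: [0.7, -0.5, 0.4]
gripper_width: 0.5
gripper_force: 0.0
```

Call:
step_arm --plan '[0,0,0.3,0,0,0,0,0,0.3,0,0,0,0,0,0.2,0,0,0,0,0,0.2,0,0,0,0,0,0,0,0,0]'

```text
time_s: 6.0
ee_pos: [641.4, 92.5, 72.1]
ee_rot: [180.0, 0.0, -0.0]
force: [-5.1, -0.1, 13.6]
gripper_width: 0.6
gripper_force: 6.7
```

Call:
step_arm --plan '[0,0,-1.6,0,0,0,0,0,0,0,0,0,-0.72,-2.23,0,0,0,0,-0.71,-2.23,0,0,0,0,0,0,0,0,0,0]'

```text
time_s: 6.42
ee_pos: [626.3, 140.3, 85.1]
ee_rot: [-179.9, 0.1, 0.1]
force: [-0.4, 0.4, 0.6]
gripper_width: 0.0
gripper_force: 0.0
```

Call:
step_arm --plan '[0,0,0.3,0,0,0,0,0,0.3,0,0,0]'

```text
time_s: 6.58
ee_pos: [627.7, 137.2, 79.3]
ee_rot: [180.0, -0.0, -0.0]
force: [-1.1, -0.1, -0.1]
gripper_width: -0.0
gripper_force: 0.0
```

Call:
step_arm --plan '[0,0,0.3,0,0,0,0,0,0.3,0,0,0,0,0,0.2,0,0,0,0,0,0.2,0,0,0,0,0,0,0,0,0]'

```text
time_s: 7.0
ee_pos: [627.8, 137.0, 72.1]
ee_rot: [180.0, -0.1, -0.0]
force: [-4.1, -0.5, 13.4]
gripper_width: 0.3
gripper_force: 6.7
```

Call:
step_arm --plan '[0,0,-1.6,0,0,0,0,0,0,0,0,0,-1.91,-1.37,0,0,0,0,-1.91,-1.36,0,0,0,0,0,0,0,0,0,0]'

```text
time_s: 7.42
ee_pos: [585.9, 166.1, 84.8]
ee_rot: [180.0, 0.3, 0.1]
force: [-0.2, -0.1, -0.1]
gripper_width: 0.3
gripper_force: 0.0
```

Call:
step_arm --plan '[0,0,0.3,0,0,0,0,0,0.3,0,0,0]'

```text
time_s: 7.58
ee_pos: [590.1, 164.8, 79.5]
ee_rot: [180.0, -0.1, -0.0]
force: [-0.4, -0.5, -1.9]
gripper_width: 0.5
gripper_force: 0.0
```

Call:
step_arm --plan '[0,0,0.3,0,0,0,0,0,0.3,0,0,0,0,0,0.2,0,0,0,0,0,0.2,0,0,0,0,0,0,0,0,0]'

```text
time_s: 8.0
ee_pos: [590.2, 164.7, 72.1]
ee_rot: [180.0, -0.1, -0.0]
force: [-3.1, -0.7, 14.0]
gripper_width: 0.7
gripper_force: 7.0
```

Call:
step_arm --plan '[0,0,-1.6,0,0,0,0,0,0,0,0,0,-2.35,0.03,0,0,0,0,-2.35,0.03,0,0,0,0,0,0,0,0,0,0]'

```text
time_s: 8.42
ee_pos: [537.6, 163.6, 84.5]
ee_rot: [179.9, 0.4, 0.0]
force: [-1.0, -0.0, -0.0]
gripper_width: 0.5
gripper_force: 0.0
```

Call:
step_arm --plan '[0,0,0.3,0,0,0,0,0,0.3,0,0,0]'

```text
time_s: 8.58
ee_pos: [543.3, 164.5, 79.6]
ee_rot: [-180.0, -0.1, -0.0]
force: [-0.0, 0.9, 0.0]
gripper_width: 0.7
gripper_force: 0.0
```

Call:
step_arm --plan '[0,0,0.3,0,0,0,0,0,0.3,0,0,0,0,0,0.2,0,0,0,0,0,0.2,0,0,0,0,0,0,0,0,0]'

```text
time_s: 9.0
ee_pos: [543.5, 164.5, 72.0]
ee_rot: [-180.0, -0.1, -0.0]
force: [-3.6, -1.0, 15.1]
gripper_width: 0.1
gripper_force: 7.7
```

Call:
step_arm --plan '[0,0,-1.6,0,0,0,0,0,0,0,0,0,-1.88,1.39,0,0,0,0,-1.88,1.39,0,0,0,0,0,0,0,0,0,0]'

```text
time_s: 9.42
ee_pos: [500.5, 134.6, 84.5]
ee_rot: [179.9, 0.4, -0.1]
force: [-1.6, 0.4, -0.7]
gripper_width: 0.6
gripper_force: 0.0
```

Call:
step_arm --plan '[0,0,0.3,0,0,0,0,0,0.3,0,0,0]'

```text
time_s: 9.58
ee_pos: [505.8, 136.9, 79.5]
ee_rot: [-180.0, -0.1, -0.0]
force: [-0.1, -0.6, -0.9]
gripper_width: 0.1
gripper_force: 0.0
```

Call:
step_arm --plan '[0,0,0.3,0,0,0,0,0,0.3,0,0,0,0,0,0.2,0,0,0,0,0,0.2,0,0,0,0,0,0,0,0,0]'

```text
time_s: 10.0
ee_pos: [505.9, 137.1, 72.0]
ee_rot: [-180.0, -0.1, 0.0]
force: [-3.8, -0.5, 16.8]
gripper_width: 0.5
gripper_force: 8.4
```

Now lift clear and back off to look.

Call:
step_arm --plan '[0,0,-1.6,0,0,0,0,0,-3,0,0,0,0,0,-3.5,0,0,0,0,0,-3.5,0,0,0,0,0,-3.5,0,0,0]'

```text
time_s: 10.42
ee_pos: [504.7, 136.9, 221.9]
ee_rot: [180.0, 0.0, 0.0]
force: [-0.4, -0.6, -0.7]
gripper_width: 0.4
gripper_force: 0.0
```

Call:
step_arm --plan '[-3.5,1,0,0,0,0,-3.5,2,0,0,0,0,-3.5,2,0,0,0,0,-3,2,0,0,0,0,-1.5,1,0,0,0,0]'

```text
time_s: 10.83
ee_pos: [350.9, 55.5, 220.2]
ee_rot: [179.9, 0.2, -0.0]
force: [-0.3, -0.2, 0.5]
gripper_width: 0.6
gripper_force: 0.0
```

Call:
step_arm --plan '[0,3,0,0,0,0,0,3,0,0,0,0,0,1.5,0,0,0,0,0,0,0,0,0,0,0,0,0,0,0,0]'

```text
time_s: 11.25
ee_pos: [354.9, -18.4, 220.7]
ee_rot: [-180.0, 0.0, -0.1]
force: [0.2, 0.0, -0.5]
gripper_width: 0.4
gripper_force: 0.0
```

```bash
python3 fit.py; python3 - <<'E'
from h import *
t=viewer.grab_frame("top"); d=viewer.grab_frame("side")
for f in (t,d):
  for n in ("vial","rubber_stopper","small_beaker"):
    for r in viewer.pinpoint(n,f)[:1]: print(n,round(r["score"],2),at(f,r["location"],0).round(1))
a=cv2.resize(t["img"][190:310,290:430],(467,400),interpolation=2); b=cv2.resize(d["img"][200:320,250:410],(533,400),interpolation=2)
cv2.imwrite("pics/end.png",cv2.resize(np.hstack([a,b]),(800,320))[:,:,::-1])
E
```

```text
top [565.214  91.602  -0.624] 0.91
[[626.1, 47.8], [640.2, 91.9], [625.7, 136.0], [588.1, 163.0], [541.7, 162.8], [504.3, 135.4]]
side [563.537  98.397  -0.617] 1.18
[[624.7, 55.0], [638.5, 99.2], [623.7, 143.1], [585.9, 170.0], [539.6, 169.5], [502.4, 141.8]]
avg [564.375  94.999  -0.621] 0.97
[[625.4, 51.4], [639.4, 95.6], [624.7, 139.6], [587.0, 166.5], [540.6, 166.1], [503.4, 138.6]]
vial 0.63 [459.3 188.4   0. ]
rubber_stopper 0.7 [634.  212.8   0. ]
small_beaker 0.79 [465.  -17.7   0. ]
vial 0.75 [465.9 186.5   0. ]
rubber_stopper 0.94 [642.7 212.1   0. ]
small_beaker 0.81 [474.1 -24.6   0. ]
```

View pics/end.png

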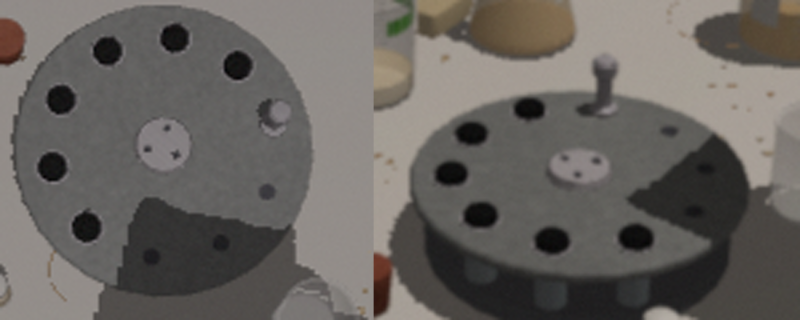

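All six plugs now sit flat in both views, and the pixel shift matches the 6 mm drop. The carousel and the other items haven't moved.

```bash
python3 -c "
from workcell import env
print(env.job_done())"
```

```text
the job is handed in; nothing more can be done
None
```

I pressed all six plugs fully home in order from the index post in one low pass (at most about 17 N each), left the carousel, vial, stopper and beaker unmoved, and handed the job in at about 11.5 s.

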